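# Close the end cover of an instrument housing with its draw latch

### The job

Slide the blue end cover of the grey instrument housing up until it bears on its rubber gasket, swing the brass loop of the draw latch over the keeper on the cover and draw it back under the hook, then press the steel lever down over centre and home onto its rubber stop. Bear on the gasket and on the stop with about 10 N, by feel, because neither stands at quite the same place twice, never push the cover or the lever with more than 25 N, and leave the small parts lying around undisturbed.

Things in the scene. Friction and masses are not known exactly. Their poses are not given: they have to be found in the camera images.
- housing: grey painted metal box, 92 (x) x 120 (y) x 60 mm (z), fixed to the bench; y is the draw direction, from the latch to the cover. Origin on the bench straight below the lever's pivot: the box reaches from y = -90 to +30, its top is z = 60. Latch cheeks on top: x +-14, y +-8, up to z = 85. The latch moves in the plane x = 0. A rubber gasket is on the end y = 30, a rubber stop on the top at y = -36
- cover (a joint): stand-off of the blue end cover (92 x 34 x 54 mm, slides along y on pins) from the housing's end, m: 0 to 0.030, starts 0.016 to 0.026, stays where left (3 N friction). It meets the gasket somewhere at 5 to 9 mm (not measured), which yields 8 N per mm. Left bearing on the gasket, the loop reaches the keeper; beyond about 0.012 it does not. The closed latch draws it to 0.002 to 0.003
- cover_face (a point): centre of the cover's flat outer face (facing the housing's +y), 33 mm above the bench; push it here, towards the housing's -y. Same axes as the housing
- lever (a joint): steel lever, rad: 0 lies flat, handle towards the housing's -y; 1.57 upright; 1.95 fully open, leaning to the cover. Stays where left while the loop is slack; under load springs back until past centre (at about 0.35), then snaps down. The peak needs 2 to 8 N at lever_end. The rubber stop catches it at -0.07 to 0.07 (not measured), yielding about 8 N per mm
- lever_pivot (a point): the lever's pivot, fixed on the housing at x = 0, y = 0, z = 80 mm of its frame; the lever turns about the housing's x axis
- lever_end (a point): where to press the lever's handle: on the face that is uppermost when closed (and looks to the cover when upright), 46 mm from the pivot. The handle is a steel strip 22 mm wide, 5 mm thick, 64 mm long from the pivot, its last 8 mm turned up
- loop_pivot (a point): pivot of the brass loop in the lever, 18 mm from the lever's pivot: with the lever at 0 it lies 17.6 mm to -y and 3.75 mm below the lever's pivot, and turns with the lever
- loop_bar (a point): middle of the loop's cross bar (a round bar 6 mm thick, 32 mm long along the housing's x), 64 mm from loop_pivot. The loop's two 5 mm side wires run at x = +-16 mm, outside lever and keeper. This point's y axis points from loop_pivot to the bar
- loop (a joint): angle of the loop relative to the lever (rad): its elevation above level, pointing to the cover, is this value minus joint lever. The hinge is stiff, so the loop stays where it is left
- loop_knob (a point): centre of the red roller knob on the cross bar, a cylinder 14 mm across and 16 mm long along the housing's x: take it by its flat ends; the loop turns between the pads about this axis. In the loop's frame (y along the loop, z square to it, up when it lies level) the knob's centre is 4.5 mm beyond the bar's centre and 20 mm above it
- keeper_seat (a point): where the bar's centre lies when hooked and drawn tight, 14 mm above the cover's top; axes as the housing. The keeper is a dark steel hook 18 mm wide: its post's face is 3 mm to -y of this point, its lip overhangs 4 mm from there to +y, underside 5.5 and top 9.5 mm above this point; a plate lies 5 mm below. Bring the bar down beyond the lip, then back under it
- heat_sink: finned aluminium heat sink, 60 x 64 x 30 mm, lying loose beside the housing, to be left alone; origin at the middle of its underside
- screw_tray: round tin tray with screws, 78 mm across, 16 high, lying loose beside the housing, to be left alone; origin at the middle of its underside
- relay_board: small circuit board with blue relays, 50 x 70 x 17 mm, lying loose beside the housing, to be left alone; origin at the middle of its underside
- driver_yellow: yellow-handled screwdriver, 130 mm long, 19 thick, lying loose beside the housing, to be left alone; origin at the middle of its underside
Things that resemble listed ones, but are neither listed nor needed, are in the scene too. There is more than one size of the housing; the job needs the smaller.

How it is judged (in metres and radians):
On the way, in this order (a step that is already met when the one before it is completed fails the run):
1. the cover is pushed up so that it bears on the gasket (pushed with over 4 N) while the lever stands open (contact force between the fingers and cover above 4 N and value of joint cover below 0.0092 m and value of joint lever above 1.2 rad), for 0.1 s.
2. the loop's bar is down behind the keeper, below its lip and drawn back under it, with the lever still up (y of loop_bar in the frame of keeper_seat between -0.003 and 0.003 m and z of loop_bar in the frame of keeper_seat below 0.004 m and value of joint lever above 1 rad), for 0.1 s.
3. the lever is pressed firmly home on its stop (over 4 N from the robot) (contact force between the fingers and lever above 4 N and value of joint lever below 0.1 rad), for 0.1 s.
At the end, for the whole second after the job is handed in: The lever lies down past centre (below 0.1 rad), the loop's bar is under the keeper's lip, and the latch alone holds the cover drawn in on its gasket (stand-off below 4.8 mm) (y of loop_bar in the frame of keeper_seat between -0.003 and 0.003 m and z of loop_bar in the frame of keeper_seat below 0.004 m and value of joint lever below 0.1 rad and value of joint cover below 0.0048 m); the robot touches nothing.
It fails at once if the cover is pushed with more than 25 N (contact force between any of the fingers, the arm and cover above 25 N).
It fails at once if the lever, on its way down or on its stop, is pressed with more than 25 N (contact force between any of the fingers, the arm and lever above 25 N and value of joint lever below 0.9 rad).
It fails at once if a part lying around is moved by more than 20 mm (distance of any of heat_sink, screw_tray, relay_board, driver_yellow from where it was at the start of the episode above 0.02 m).
It also fails if it takes over 67 s, if anything falls off the work surface, if the arm or the gripper's body presses on something with over 40 N, if the wrist force passes 120 N, or if a joint passes its speed limit or range.

### The arm

A 7-joint arm with a two-finger parallel gripper is mounted at the origin on a cart in front of the work surface, level with it; the furniture and walls round the work are solid. World frame = base frame: x ahead of the robot, y to its left, z up, the work surface at z = 0. Lengths are in mm, angles in rad, forces in N, time in s.
With the tool pointing down it reaches from about 425 to 825 mm from the base axis. Payload 3.6 kg.
Tool frame: the origin (TCP) lies on the centre line of the jaws, within the pads' length; the fingertips stand 22 mm ahead of it and the grasp point (between the pads) lies 3 mm ahead of it; z points along the fingers, y is the line along which they close (so a half turn about z gives the same grasp; the last joint's range is limited). The gripper opens to 85 mm and grips with 20 to 120 N. Pads are 22 mm wide; open, the fingers measure 114 mm over their backs; the gripper's body (76 mm by 85 mm) begins 54 mm behind the grasp point. The pads swing forward as they close: fully open they stand 13 mm farther back than shut.
Start: joints at [1.302, 0.615, -0.013, 1.423, 0.008, 1.103, -0.04], TCP at [156.287, -630.903, 253.297] pointing down, gripper open.
Joint ranges: [-3.12, 3.12], [-0.3, 2.06], [-1.34, 1.32], [0.26, 2.42], [-1.36, 4.5], [0.01, 1.98], [-2.84, 2.84]. Speed limits (rad/s): [2.79, 2.79, 3.14, 3.14, 3.14, 3.14, 3.14].

### API

Orientations are given as a unit quaternion [x, y, z, w].
In Python, from workcell import monitor, optics, finish_job gives the robot as it stands.
- The arm moves only by the tool servo_tool, never from a script. Its arguments are lists of equal length, an entry for each row: "slide": the shift along the world's x, y, z in cm, a list of three; "twist": the turn, a rotation vector about the world's x, y, z in degrees, a list of three; "jaw": the opening in per cent of the stroke, from 0 (shut) to 100 (fully open). In form: {"slide": [[x, y, z], ...], "twist": [[ax, ay, az], ...], "jaw": [jaw, ...]}. A call has 1 to 12 rows; each row shifts and turns the commanded pose from where the row before left it; what a row does not reach is not made up. A row lasts 1/10 s, in which the tool goes at most 50 mm and 8.59 degrees, less where a joint would pass 70% of its speed; a pose out of reach is approached as far as the arm can. A call is refused whole if a number of a shift passes 5 or a number of a turn 8.59, either way. A call with a gripper value outside its range is refused whole. The fingers move at their own pace and stop on an object; "force" is the grip in N (left out, the last holds). Time passes only in rows, so rows that do not move let the fingers close. It gives the time, the measured TCP pose, the force, the opening and the grip force at its end, in the units of the state.
- monitor.read_state(): the state, without advancing time (a new reading comes with each control period).
- optics.snapshot(name): name is "scene" or "top" or "wrist"; returns the picture (420x560x3 uint8, blue, green, red); there is no depth.
- optics.camera_model(name): a dict with "vertical_fov" (degrees; the focal length in pixels is half the picture's height over the tangent of half this angle, whatever the lens; pixels are square), "cx", "cy" (the principal point, pixels), "view" (4x4, takes a point from world to camera coordinates). Camera axes: x right, y up, looking along -z (the intrinsics and any distortion apply to the point x, -y, -z); pixel columns grow to the right and rows downward; lengths in mm; the calibration is good to about 2 mm. A picture is of the moment at which its call begins: read the wrist's pose just before it. camera_model takes no time and is no camera call; for the wrist camera it gives the pose at the moment of the call.
- finish_job(): hands the job in; it is judged then, once.
The state is a dict: "time": time; "joints": joint angles; "dq": joint speeds; "joint_torque": joint torques, N m; "ee_pos": TCP position; "ee_rot": TCP orientation; "ft_force": force on the tool from outside, world axes, zero at the start; "moment": the same for the moment, N m; "gripper_width": finger opening in mm; "grasp_force": force on a finger pad.
Only numpy, scipy, OpenCV 4.12 (cv2) and the standard library are available. Lean on these libraries where they do the work, as an engineer would, in place of code of your own. Each camera call takes 0.05 s, during which the arm holds its last target. There are 200 camera calls.

## Working session

There is one attempt and no reset: what is moved stays moved. The work goes in short steps, Python scripts to look and compute and a tool call to move; the robot and the scene stay as the last step left them, time stands still between calls to the robot, and variables do not carry over. Pictures are saved under pics/ and viewed, at most 10 in all, crops included, and the job is handed in when it is done.

Besides the shell and the picture viewer there is one more tool, called after "Request:" in YAML: its name, and indented under it one key for each argument. servo_tool: Moves the arm, as the interface text tells. Its arguments: {"type":"object","properties":{"slide":{"type":"array"},"twist":{"type":"array"},"jaw":{"type":"array"},"force":{"type":"number"}},"required":["slide","twist","jaw"]}

```bash
ls; mkdir -p pics; python3 - <<'E'
from workcell import monitor, optics
import cv2,json
s=monitor.read_state();print({k:s[k] for k in('time','ee_pos','ee_rot','ft_force','gripper_width')})
for n in('scene','top'):
    cv2.imwrite(f'pics/{n}0.png',optics.snapshot(n));m=optics.camera_model(n);print(n,m)
E
```

```text
pics
{'time': 0.0, 'ee_pos': array([ 156.12323507, -630.23000405,  252.14005984]), 'ee_rot': array([ 9.92634234e-01,  1.21142935e-01, -1.78975431e-04, -1.27874084e-03]), 'ft_force': array([ 0.13629713, -0.19692585, -0.08567582]), 'gripper_width': 85.30631102290694}
scene {'vertical_fov': 42.65651666231744, 'cx': 282.54061579223446, 'cy': 216.04476791159263, 'view': array([[-4.26647100e-01, -9.04197296e-01,  1.99875439e-02,
         2.89856224e+02],
       [ 6.81304574e-01, -3.06783349e-01,  6.64611206e-01,
        -4.20992762e+02],
       [-5.94807810e-01,  2.97172048e-01,  7.46921979e-01,
        -8.95989335e+02],
       [ 0.00000000e+00,  0.00000000e+00,  0.00000000e+00,
         1.00000000e+00]])}
top {'vertical_fov': 45.90355628944248, 'cx': 281.216578448497, 'cy': 218.1835998106386, 'view': array([[-2.23334447e-02, -9.99735114e-01, -5.56055410e-03,
         8.67516899e+01],
       [ 9.83291879e-01, -2.29705088e-02,  1.80580830e-01,
        -5.43488777e+02],
       [-1.80660725e-01, -1.43465572e-03,  9.83544429e-01,
        -1.19379321e+03],
       [ 0.00000000e+00,  0.00000000e+00,  0.00000000e+00,
         1.00000000e+00]])}
```

View pics/top0.png

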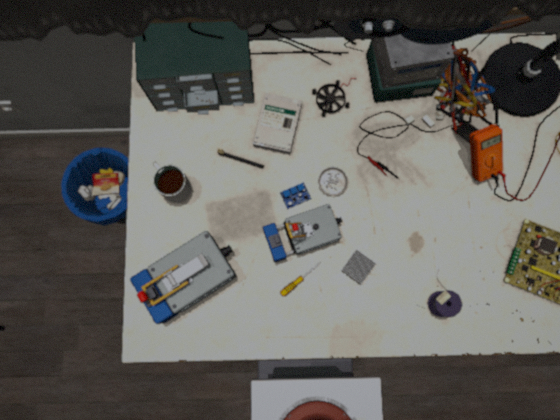

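View pics/scene0.png

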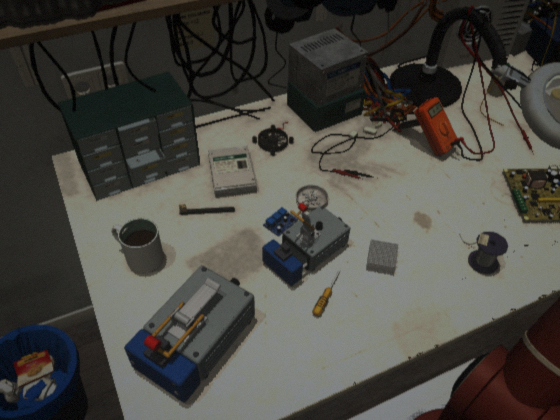

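The candidates are the big housing at top (184,275), with its latch closed, and the small one at top (303,232) / scene (308,245), with its lever standing open. I'll take the small one. Next, a close crop of it.

```bash
python3 - <<'E'
import cv2,numpy as np
a=cv2.imread('pics/top0.png')[195:270,255:355];b=cv2.imread('pics/scene0.png')[195:290,255:355]
f=lambda i,k:cv2.convertScaleAbs(cv2.resize(i,None,fx=k,fy=k,interpolation=cv2.INTER_CUBIC),alpha=1.6,beta=10)
cv2.imwrite('pics/c1.png',f(a,8)); cv2.imwrite('pics/c2.png',f(b,6))
E
```

```text
(no output)
```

View pics/c1.png

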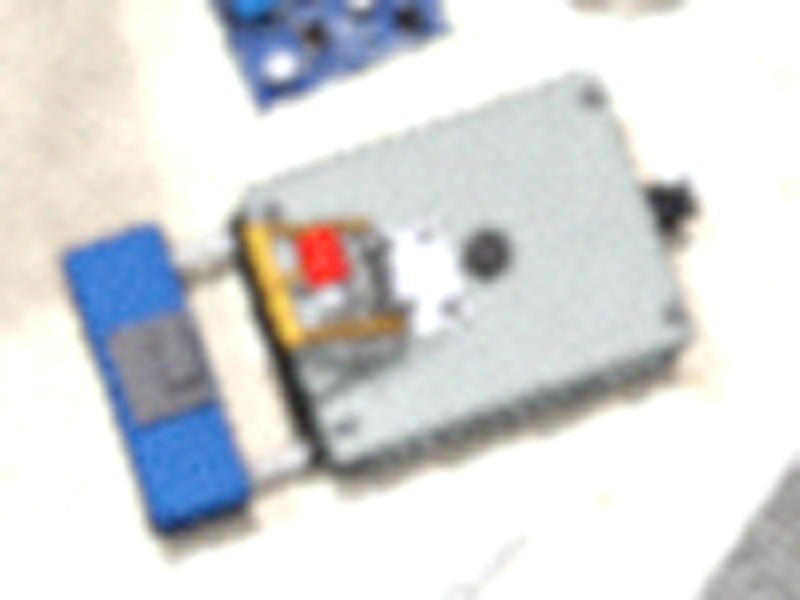

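View pics/c2.png

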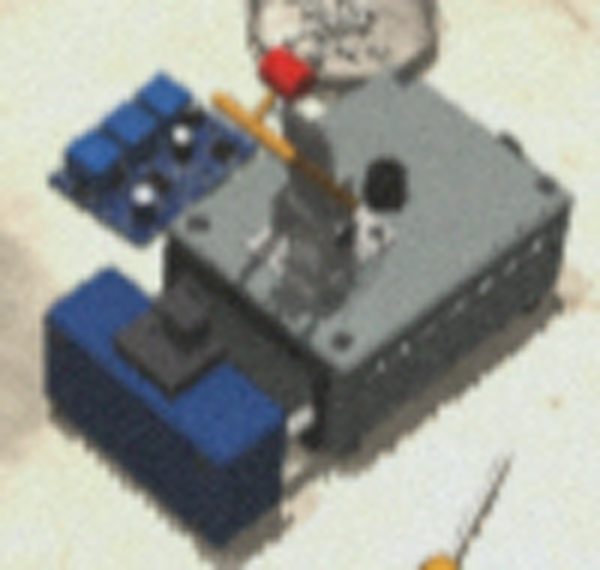

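The crop confirms the choice: an open lever, the loop raised with its red knob at top (295,226) / scene (303,207), and the blue cover standing off to the left. I'll fit the pose from the corners in both views.

```bash
cat > h.py <<'E'
import numpy as np
def lp(a): b=a-np.arctan2(3.75,17.6); return np.array([-18*np.cos(b),80+18*np.sin(b)])
def bar(a,e): return lp(a)+64*np.array([np.cos(e),np.sin(e)])
def knob(a,e): return bar(a,e)+4.5*np.array([np.cos(e),np.sin(e)])+20*np.array([-np.sin(e),np.cos(e)])
def W(h,p):
    p=np.atleast_2d(p);c,s=np.cos(h[2]),np.sin(h[2])
    return np.c_[h[0]+c*p[:,0]-s*p[:,1],h[1]+s*p[:,0]+c*p[:,1],p[:,2]]
def proj(m,P,H=420):
    q=np.c_[P,np.ones(len(P))]@m['view'].T;f=H/2/np.tan(np.radians(m['vertical_fov'])/2)
    return np.c_[m['cx']+f*q[:,0]/-q[:,2],m['cy']-f*q[:,1]/-q[:,2]]
E
cat > fit.py <<'E'
from workcell import optics
from h import *
from scipy.optimize import least_squares
# names: housing corners (x,y,60), cover corners
T=dict(A=(250,190),B=(585,75),C=(690,330),D=(325,465),co1=(65,255),co2=(158,530),ci1=(158,225),ci2=(248,490),b1=(243,225),b2=(290,340),k=(322,253))
S=dict(A=(170,232),D=(325,365),C=(570,195),co1=(45,315),co2=(222,462),ci1=(112,268),ci2=(283,410),b1=(217,97),k=(287,72))
def pts(p):
    x,y,yaw,s,a,e=p;b=bar(a,e);k=knob(a,e)
    # cover towards +y; facing +y, +x is to the right-> sign chosen by yaw convention
    return dict(A=(46,30,60),B=(46,-90,60),C=(-46,-90,60),D=(-46,30,60),co1=(46,64+s,60),co2=(-46,64+s,60),ci1=(46,30+s,60),ci2=(-46,30+s,60),b1=(16,*b),b2=(-16,*b),k=(0,*k))
ms={'t':optics.camera_model('top'),'s':optics.camera_model('scene')}
def res(p,full=0):
    P=pts(p);r=[]
    for m,D,k,o in((ms['t'],T,8,(255,195)),(ms['s'],S,6,(255,195))):
        n=list(D);uv=np.array([((D[i][0]+.5)/k-.5+o[0],(D[i][1]+.5)/k-.5+o[1]) for i in n])
        d=proj(m,W(p[:3],[P[i] for i in n]))-uv
        if full: print(dict(zip(n,d.round(1).tolist())))
        r.append(d.ravel())
    return np.concatenate(r)
for e0 in (0.5,1.2):
    f=least_squares(res,[570,-20,0.2,20,1.9,e0],x_scale=[10,10,.1,5,.1,.1],loss='soft_l1');print(f.x.round(3),f.cost)
res(f.x,1);a,e=f.x[4:];print('lp',lp(a),'bar',bar(a,e),'knob',knob(a,e))
print(W(f.x,[(0,0,0),(0,64+f.x[3],33)]))
E
python3 fit.py
```

```text
[5.08217e+02 2.75310e+01 3.22000e-01 2.28160e+01 2.35100e+00 1.18700e+00] 15.961107531865311
[5.08217e+02 2.75310e+01 3.22000e-01 2.28160e+01 2.35100e+00 1.18700e+00] 15.961107533699387
{'A': [-3.1, 0.3], 'B': [0.2, -1.3], 'C': [0.3, 1.1], 'D': [0.2, 0.6], 'co1': [-1.5, -0.2], 'co2': [-0.7, 0.3], 'ci1': [-0.2, -1.1], 'ci2': [1.1, 0.6], 'b1': [0.6, 1.1], 'b2': [-0.5, -0.2], 'k': [0.2, 0.8]}
{'A': [-2.3, -1.7], 'D': [2.6, 1.2], 'C': [0.4, -0.4], 'co1': [-1.1, -1.4], 'co2': [0.1, 0.4], 'ci1': [-0.4, -2.1], 'ci2': [1.8, -0.2], 'b1': [-0.2, -0.4], 'k': [0.1, -0.1]}
lp [ 9.71475243 95.15333578] bar [ 33.68891314 154.49336963] knob [ 16.83083574 166.15764099]
[[508.21662421  27.53143505   0.        ]
 [480.78002108 109.89750597  33.        ]]
```

Request:
servo_tool:
  slide:
    - [1.5,3,1]
    - [2.2,4,1]
    - [2.2,4,1]
    - [2.2,4,1]
    - [2.2,4,1]
    - [2.2,4,1]
    - [2.2,4,1]
    - [2.2,4,1]
    - [2.2,4,1]
    - [2.2,4,1]
    - [2.2,4,0.6]
    - [2.2,4,0]
  twist:
    - [0,0,4]
    - [0,0,6]
    - [0,0,6]
    - [0,0,6]
    - [0,0,6]
    - [0,0,6]
    - [0,0,6]
    - [0,0,6]
    - [0,0,6]
    - [0,0,6]
    - [0,0,6]
    - [0,0,6]
  jaw: [100,100,100,100,100,100,100,100,100,100,100,100]

```text
time: 1.3
ee_pos: [414.0, -159.3, 360.1]
ee_rot: [0.742, 0.67, 0.0, 0.001]
ft_force: [0.5, -0.2, 0.1]
gripper_width: 85.3
grasp_force: 0.0
```

Request:
servo_tool:
  slide:
    - [2.2,4,0]
    - [2.2,4,0]
    - [2.2,4,0]
    - [1.5,3.0,0]
    - [0.5,1,0]
    - [0,0,0]
    - [0,0,0]
  twist:
    - [0,0,6]
    - [0,0,6]
    - [0,0,6]
    - [0,0,6]
    - [0,0,0.5]
    - [0,0,0]
    - [0,0,0]
  jaw: [100,100,100,100,100,100,100]

```text
time: 2.0
ee_pos: [498.8, -2.6, 358.8]
ee_rot: [0.586, 0.81, -0.001, -0.0]
ft_force: [0.3, 0.0, -0.1]
gripper_width: 85.3
grasp_force: 0.0
```

```bash
python3 - <<'E'
from workcell import monitor, optics
import cv2,pickle
from scipy.spatial.transform import Rotation as R
m=optics.camera_model('wrist');s=monitor.read_state()
i=optics.snapshot('wrist')
cv2.imwrite('pics/w1.png',i);pickle.dump(m,open('w1.pkl','wb'))
print(s['time'],s['ee_pos'],s['joints'],R.from_quat(s['ee_rot']).as_matrix().round(3),s['ft_force']);print({k:m[k] for k in m if k!='view'});print(m['view'].round(3))
cv2.imwrite('pics/w1b.png',cv2.convertScaleAbs(cv2.resize(i,(784,588),interpolation=cv2.INTER_CUBIC),alpha=1.5,beta=10))
E
```

```text
2.0 [498.75985039  -2.6451393  358.82227695] [ 0.41725317  0.33630829 -0.63621847  1.66203241  0.21209683  1.21482308
  0.05155218] [[-0.313  0.95  -0.002]
 [ 0.95   0.313 -0.002]
 [-0.001 -0.002 -1.   ]] [ 0.34747463  0.00983227 -0.07262303]
{'vertical_fov': 59.16279083878553, 'cx': 282.75494446438694, 'cy': 207.13786019011948}
[[ 9.50000e-01  3.13000e-01 -2.00000e-03 -4.71110e+02]
 [-3.02000e-01  9.16000e-01 -2.62000e-01  2.16085e+02]
 [-8.00000e-02  2.50000e-01  9.65000e-01 -4.38329e+02]
 [ 0.00000e+00  0.00000e+00  0.00000e+00  1.00000e+00]]
```

View pics/w1b.png

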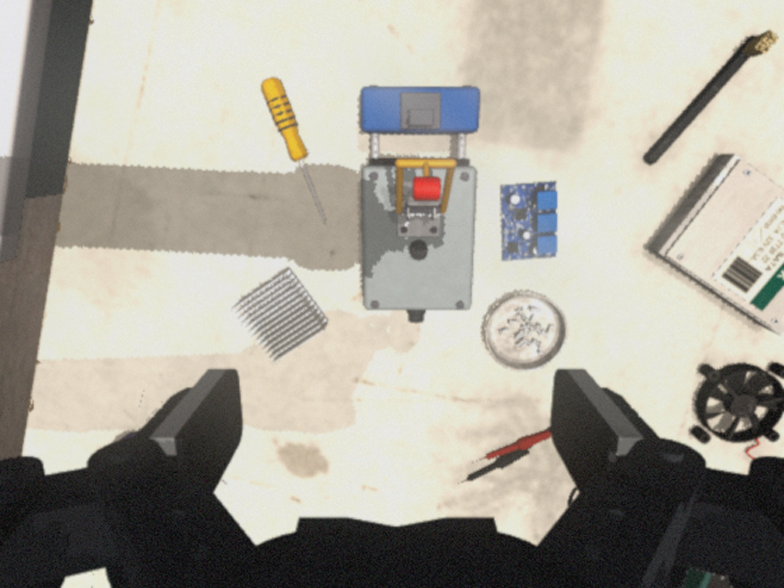

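Wrist view: the cover is at (420,110), the housing spans (361–477, 166–310), the bar is at (426,163) and the knob at (427,189), all upright in the image. I'll zoom in for exact edges.

```bash
python3 - <<'E'
import cv2
i=cv2.imread('pics/w1.png')[57:142,250:350]
cv2.imwrite('pics/w1c.png',cv2.convertScaleAbs(cv2.resize(i,None,fx=7,fy=7,interpolation=cv2.INTER_CUBIC),alpha=1.5,beta=10))
E
```

```text
(no output)
```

View pics/w1c.png

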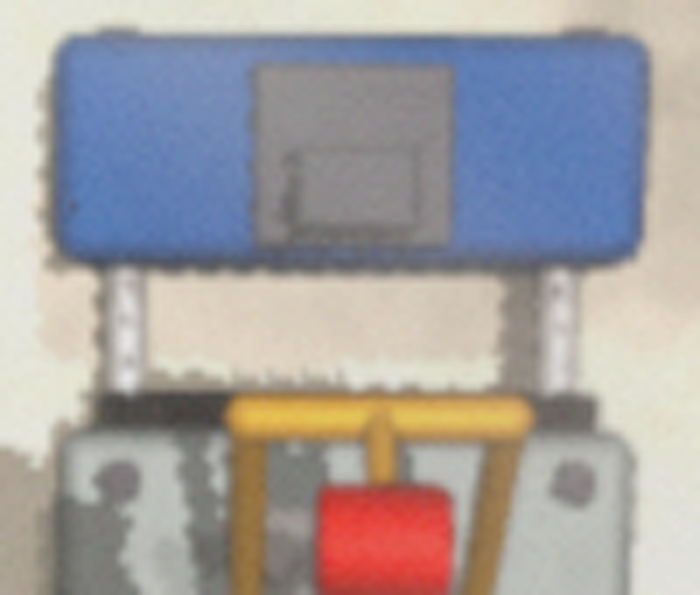

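```bash
cat > fit2.py <<'E'
import pickle
from h import *
from workcell import optics
from scipy.optimize import least_squares
m=pickle.load(open('w1.pkl','rb'));mt=optics.camera_model('top');msn=optics.camera_model('scene')
c=lambda x,y,k=7,o=(250,57):((x+.5)/k-.5+o[0],(y+.5)/k-.5+o[1])
b=lambda x,y:c(x,y,1.4,(0,0))
def res(p,full=0):
    x,y,yaw,s,a,e=p;B=bar(a,e);K=knob(a,e);r=[]
    L=[(m,(46,30,60),c(632,433),1),(m,(-46,30,60),c(60,433),1),(m,(46,-90,60),b(471.5,310),1),(m,(-46,-90,60),b(364.5,310),1),
     (m,(46,64+s,60),c(650,33),1),(m,(-46,64+s,60),c(55,33),1),(m,(46,30+s,60),c(645,258),1),(m,(-46,30+s,60),c(58,258),1),
     (m,(0,*B),c(381,417),2),(m,(-8,*K),c(318,545),1.5),(m,(8,*K),c(452,545),1.5),
     (mt,(0,*B),c(268,285,8,(255,195)),.7),(mt,(0,*K),c(322,253,8,(255,195)),.7),(msn,(16,*B),c(217,97,6,(255,195)),.5),(msn,(0,*K),c(287,72,6,(255,195)),.7)]
    for mm,P,uv,w in L:
        d=(proj(mm,W(p[:3],[P]))[0]-uv); 
        if full: print(P and np.round(P,1),d.round(2))
        r+=list(w*d)
    r.append((a-1.9)/0.05)
    return np.array(r)
f=least_squares(res,[508,27,.32,22,1.9,1.1],x_scale=[10,10,.1,5,.1,.1],loss='soft_l1');p=f.x
res(p,1);print(p.round(3),f.cost);a,e=p[4:];print('lp',lp(a),'bar',bar(a,e),'knob',knob(a,e), W(p,[(0,*knob(a,e))]))
pickle.dump(p,open('pose.pkl','wb'))
# keeper hook top block at z=84: image centre
E
python3 fit2.py; python3 - <<'E'
import pickle
exec(open('h.py').read())
m=pickle.load(open('w1.pkl','rb'));p=pickle.load(open('pose.pkl','rb'))
from scipy.optimize import fsolve
for n,x,y,z in(('lip far',354,148,83.5),('lip near',354,235,83.5),('plate far',354,65,69),('plate near',354,245,69)):
    uv=((x+.5)/7-.5+250,(y+.5)/7-.5+57)
    print(n,fsolve(lambda q:proj(m,W(p,[(q[0],q[1],z)]))[0]-uv,[0,60]).round(1),'rel inner face y',30+p[3])
E
```

```text
[46 30 60] [ 1.42 -0.44]
[-46  30  60] [-0.49 -0.36]
[ 46 -90  60] [0.53 0.81]
[-46 -90  60] [-0.65  0.83]
[46.  89.1 60. ] [ 1.11 -0.72]
[-46.   89.1  60. ] [-0.83 -0.6 ]
[46.  55.1 60. ] [0.5  0.72]
[-46.   55.1  60. ] [-0.64  0.82]
[  0.   34.6 152.9] [-0.01 -0.44]
[ -8.   19.8 167. ] [-0.02  0.2 ]
[  8.   19.8 167. ] [0.16 0.18]
[  0.   34.6 152.9] [0.94 0.6 ]
[  0.   19.8 167. ] [0.45 1.45]
[ 16.   34.6 152.9] [1.07 0.09]
[  0.   19.8 167. ] [0.74 0.1 ]
[5.07537e+02 2.41360e+01 3.19000e-01 2.50920e+01 1.88800e+00 1.03400e+00] 5.4134583247753945
lp [ 1.9193599  97.89737572] bar [ 34.64553403 152.89735323] knob [ 19.75910018 166.99146857] [[501.34208379  42.89874949 166.99146857]]
lip far [-0.7 70.3] rel inner face y 55.09235010754871
lip near [-0.6 58.3] rel inner face y 55.09235010754871
plate far [-0.2 83. ] rel inner face y 55.09235010754871
plate near [ 0.1 57.5] rel inner face y 55.09235010754871
```

Request:
servo_tool:
  slide:
    - [-0.7,3.3,-2]
    - [-0.75,3.3,-2]
    - [-0.75,3.3,-2]
    - [-0.75,3.3,-2]
    - [-0.75,3.25,-2]
    - [0,0,-4]
    - [0,0,-4]
    - [0,0,-4]
    - [0,0,-4]
    - [0,0,-3.5]
    - [0,0,-1.6]
    - [0,0,0]
  twist:
    - [-5.93,-1.96,0]
    - [-5.93,-1.96,0]
    - [-5.93,-1.96,0]
    - [-5.93,-1.96,0]
    - [0,0,0]
    - [0,0,0]
    - [0,0,0]
    - [0,0,0]
    - [0,0,0]
    - [0,0,0]
    - [0,0,0]
    - [0,0,0]
  jaw: [0,0,0,0,0,0,0,0,0,0,0,0]

```text
time: 3.25
ee_pos: [461.9, 160.8, 46.6]
ee_rot: [0.572, 0.791, -0.13, 0.175]
ft_force: [-0.7, -0.5, 1.0]
gripper_width: -0.3
grasp_force: 0.0
```

```bash
cat > st.py <<'E'
from workcell import monitor
from h import *
import pickle
from scipy.spatial.transform import Rotation as R
p=pickle.load(open('pose.pkl','rb'));s=monitor.read_state();c,sn=np.cos(p[2]),np.sin(p[2])
M=np.array([[c,sn,0],[-sn,c,0],[0,0,1]])
print('t',s['time'],'H',(M@(s['ee_pos']-[p[0],p[1],0])).round(1),'F_H',(M@s['ft_force']).round(2),'w',round(s['gripper_width'],1))
print('R_H',(M@R.from_quat(s['ee_rot']).as_matrix()).round(3).tolist(),'q',s['joints'].round(2))
E
python3 st.py
```

```text
t 3.25 H [ -0.5 144.1  46.6] F_H [-0.81 -0.25  1.03] w -0.3
R_H [[-0.001, 1.0, -0.005], [0.905, -0.001, -0.425], [-0.425, -0.005, -0.905]] q [-0.36  0.79 -0.39  2.02  1.01  0.85 -1.22]
```

Request:
servo_tool:
  slide:
    - [0.15,-0.475,0]
    - [0.15,-0.475,0]
    - [0.15,-0.475,0]
    - [0.15,-0.475,0]
    - [0.15,-0.475,0]
    - [0.15,-0.475,0]
    - [0.06,-0.19,0]
    - [0.06,-0.19,0]
    - [0.06,-0.19,0]
    - [0.06,-0.19,0]
    - [0.06,-0.19,0]
    - [0,0,0]
  twist:
    - [0,0,0]
    - [0,0,0]
    - [0,0,0]
    - [0,0,0]
    - [0,0,0]
    - [0,0,0]
    - [0,0,0]
    - [0,0,0]
    - [0,0,0]
    - [0,0,0]
    - [0,0,0]
    - [0,0,0]
  jaw: [0,0,0,0,0,0,0,0,0,0,0,0]

```text
time: 4.45
ee_pos: [474.1, 126.4, 48.2]
ee_rot: [0.571, 0.792, -0.126, 0.175]
ft_force: [-1.0, 1.7, 0.2]
gripper_width: 0.0
grasp_force: 0.9
```

```bash
python3 st.py
```

```text
t 4.45 H [  0.3 107.6  48.2] F_H [-0.38  1.96  0.2 ] w 0.0
R_H [[-0.003, 1.0, 0.001], [0.907, 0.003, -0.421], [-0.421, -0.001, -0.907]] q [-0.3   0.78 -0.37  2.05  1.05  0.81 -1.19]
```

Request:
servo_tool:
  slide:
    - [0.06,-0.19,0]
    - [0.06,-0.19,0]
    - [0.06,-0.19,0]
    - [0.06,-0.19,0]
    - [0.06,-0.19,0]
    - [0,0,0]
  twist:
    - [0,0,0]
    - [0,0,0]
    - [0,0,0]
    - [0,0,0]
    - [0,0,0]
    - [0,0,0]
  jaw: [0,0,0,0,0,0]

```text
time: 5.05
ee_pos: [477.6, 115.7, 48.3]
ee_rot: [0.571, 0.792, -0.127, 0.175]
ft_force: [-0.4, 2.8, -0.5]
gripper_width: 0.0
grasp_force: 1.1
```

```bash
python3 st.py
```

```text
t 5.05 H [ 0.2 96.3 48.3] F_H [ 0.49  2.82 -0.54] w 0.0
R_H [[-0.002, 1.0, 0.0], [0.906, 0.002, -0.423], [-0.423, -0.001, -0.906]] q [-0.28  0.78 -0.37  2.05  1.06  0.8  -1.18]
```

Request:
servo_tool:
  slide:
    - [0.06,-0.19,0]
    - [0.03,-0.095,0]
    - [0.03,-0.095,0]
    - [0.03,-0.095,0]
    - [0,0,0]
  twist:
    - [0,0,0]
    - [0,0,0]
    - [0,0,0]
    - [0,0,0]
    - [0,0,0]
  jaw: [0,0,0,0,0]

```text
time: 5.55
ee_pos: [479.0, 111.2, 48.3]
ee_rot: [0.571, 0.792, -0.127, 0.175]
ft_force: [0.2, 2.2, -0.4]
gripper_width: -0.2
grasp_force: 1.3
```

Request:
servo_tool:
  slide:
    - [0.03,-0.095,0]
    - [0,0,0]
  twist:
    - [0,0,0]
    - [0,0,0]
  jaw: [0,0]

```text
time: 5.75
ee_pos: [479.2, 110.4, 48.3]
ee_rot: [0.571, 0.792, -0.127, 0.175]
ft_force: [-0.9, 1.7, -1.0]
gripper_width: -0.1
grasp_force: 1.3
```

Request:
servo_tool:
  slide:
    - [0.03,-0.095,0]
    - [0,0,0]
  twist:
    - [0,0,0]
    - [0,0,0]
  jaw: [0,0]

```text
time: 5.95
ee_pos: [479.5, 109.4, 48.3]
ee_rot: [0.571, 0.792, -0.127, 0.175]
ft_force: [-0.2, 2.8, -0.5]
gripper_width: -0.1
grasp_force: 1.4
```

Request:
servo_tool:
  slide:
    - [0.03,-0.095,0]
    - [0,0,0]
  twist:
    - [0,0,0]
    - [0,0,0]
  jaw: [0,0]

```text
time: 6.15
ee_pos: [479.9, 108.5, 48.3]
ee_rot: [0.571, 0.792, -0.127, 0.175]
ft_force: [-0.3, 3.1, -1.0]
gripper_width: 0.0
grasp_force: 1.4
```

Request:
servo_tool:
  slide:
    - [0.03,-0.095,0]
    - [0,0,0]
  twist:
    - [0,0,0]
    - [0,0,0]
  jaw: [0,0]

```text
time: 6.35
ee_pos: [480.0, 108.0, 48.3]
ee_rot: [0.571, 0.792, -0.126, 0.175]
ft_force: [-0.8, 3.1, -0.5]
gripper_width: 0.1
grasp_force: 1.9
```

Request:
servo_tool:
  slide:
    - [0.03,-0.095,0]
    - [0,0,0]
  twist:
    - [0,0,0]
    - [0,0,0]
  jaw: [0,0]

```text
time: 6.55
ee_pos: [480.1, 107.7, 48.3]
ee_rot: [0.571, 0.792, -0.126, 0.175]
ft_force: [-1.7, 4.5, 0.1]
gripper_width: -0.2
grasp_force: 2.6
```

Request:
servo_tool:
  slide:
    - [0.03,-0.095,0]
    - [0,0,0]
  twist:
    - [0,0,0]
    - [0,0,0]
  jaw: [0,0]

```text
time: 6.75
ee_pos: [480.2, 107.5, 48.3]
ee_rot: [0.571, 0.793, -0.126, 0.174]
ft_force: [-1.7, 6.0, 1.6]
gripper_width: 0.2
grasp_force: 3.2
```

Gasket felt: the force is climbing while the tool hardly moves. On to about 10 N.

Request:
servo_tool:
  slide:
    - [0.06,-0.19,0]
    - [0,0,0]
  twist:
    - [0,0,0]
    - [0,0,0]
  jaw: [0,0]

```text
time: 6.95
ee_pos: [480.4, 106.9, 48.3]
ee_rot: [0.57, 0.793, -0.125, 0.173]
ft_force: [-3.1, 7.9, 2.1]
gripper_width: 0.1
grasp_force: 4.3
```

Request:
servo_tool:
  slide:
    - [0.03,-0.095,0]
    - [0,0,0]
    - [0,0,0]
  twist:
    - [0,0,0]
    - [0,0,0]
    - [0,0,0]
  jaw: [0,0,0]

```text
time: 7.25
ee_pos: [480.4, 106.8, 48.3]
ee_rot: [0.57, 0.793, -0.124, 0.173]
ft_force: [-3.6, 9.2, 3.5]
gripper_width: 0.2
grasp_force: 5.1
```

```bash
python3 st.py
```

```text
t 7.25 H [ 0.2 87.  48.3] F_H [-0.53  9.87  3.45] w 0.2
R_H [[-0.005, 1.0, 0.003], [0.909, 0.006, -0.416], [-0.416, 0.0, -0.909]] q [-0.26  0.78 -0.36  2.06  1.07  0.79 -1.17]
```

Request:
servo_tool:
  slide:
    - [-0.3,0.95,0]
    - [-0.6,1.9,0]
    - [-0.6,1.9,0]
    - [0,0,4]
    - [0,0,4.5]
    - [0,0,4.5]
    - [0,0,4.5]
    - [0,0,4]
    - [0,0,0]
  twist:
    - [0,0,0]
    - [0,0,0]
    - [0,0,0]
    - [0,0,0]
    - [5.93,1.96,0]
    - [5.93,1.96,0]
    - [5.93,1.96,0]
    - [5.93,1.96,0]
    - [0,0,0]
  jaw: [0,0,0,0,40,40,40,40,40]

```text
time: 8.15
ee_pos: [470.3, 144.6, 267.4]
ee_rot: [0.59, 0.807, 0.002, 0.003]
ft_force: [0.9, -0.0, -0.2]
gripper_width: 34.2
grasp_force: 0.0
```

```bash
python3 st.py
```

```text
t 8.15 H [  2.5 126.1 267.4] F_H [ 0.82 -0.29 -0.25] w 34.2
R_H [[0.011, 1.0, 0.006], [1.0, -0.011, -0.003], [-0.003, 0.006, -1.0]] q [ 0.2   0.45 -0.78  1.84  0.37  1.01 -0.43]
```

Request:
servo_tool:
  slide:
    - [1.0,-3.26,0.5]
    - [1.03,-3.26,0.5]
    - [1.03,-3.26,0.5]
    - [1.03,-3.26,0.5]
    - [1.03,-3.26,0]
    - [0,0,0]
    - [0,0,0]
  twist:
    - [0,0,0.6]
    - [0,0,0]
    - [0,0,0]
    - [0,0,0]
    - [0,0,0]
    - [0,0,0]
    - [0,0,0]
  jaw: [40,40,40,40,40,40,40]

```text
time: 8.85
ee_pos: [516.2, -14.4, 281.7]
ee_rot: [0.582, 0.813, -0.002, -0.002]
ft_force: [-0.9, 0.7, -0.7]
gripper_width: 34.2
grasp_force: 0.0
```

```bash
python3 st.py; python3 - <<'E'
from workcell import optics
import cv2,pickle
from h import *
m=optics.camera_model('wrist');i=optics.snapshot('wrist')
cv2.imwrite('pics/w2.png',i);pickle.dump(m,open('w2.pkl','wb'));p=pickle.load(open('pose.pkl','rb'))
uv=proj(m,W(p,[(-48,90,60),(48,90,60),(-48,-30,60),(0,*knob(*p[4:]))]));print(uv)
x0=int(uv[:,0].min())-3;y0=int(min(uv[:,1].min(),999))-3;x0=max(x0,0);y0=max(y0,0)
c=i[y0:y0+118,x0:x0+158];print(x0,y0,c.shape)
cv2.imwrite('pics/w2c.png',cv2.convertScaleAbs(cv2.resize(c,None,fx=5,fy=5,interpolation=cv2.INTER_CUBIC),alpha=1.5,beta=10))
E
```

```text
t 8.85 H [ -3.8 -39.4 281.7] F_H [-0.67  0.99 -0.72] w 34.2
R_H [[-0.01, 1.0, -0.006], [1.0, 0.01, -0.0], [-0.0, -0.006, -1.0]] q [ 0.5   0.47 -0.78  1.75  0.37  1.08 -0.07]
[[234.73963248  27.33134016]
 [348.32167765  28.32578089]
 [237.93511142 168.18913288]
 [292.64643735 116.55216033]]
231 24 (118, 158, 3)
```

View pics/w2c.png

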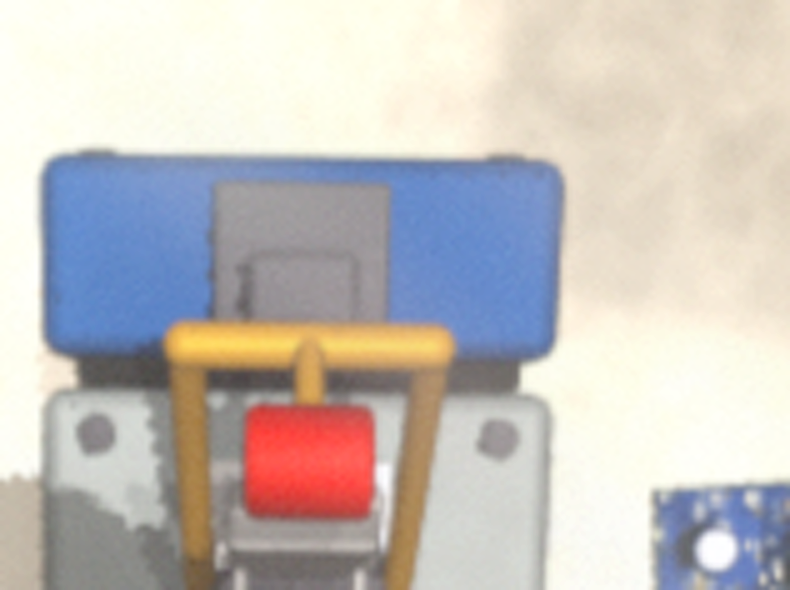

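The cover is now up at the gasket. The knob is at crop (310,462), which matches the prediction within 0.6 px. Quick refit of the stand-off and the bar/knob.

```bash
cat > fit3.py <<'E'
import pickle
from h import *
from scipy.optimize import least_squares
p=pickle.load(open('pose.pkl','rb'))
m1=pickle.load(open('w1.pkl','rb'));m2=pickle.load(open('w2.pkl','rb'))
c1=lambda x,y:((x+.5)/7-.5+250,(y+.5)/7-.5+57)
c2=lambda x,y:((x+.5)/5-.5+231,(y+.5)/5-.5+24)
for P,uv in(((46,30,60),(550,395)),((-46,30,60),(42,395))): print('corner res',proj(m2,W(p,[P]))[0]-c2(*uv))
f=least_squares(lambda q:np.r_[proj(m2,W(p,[(46,64+q[0],60)]))[0]-c2(562,157),proj(m2,W(p,[(-46,64+q[0],60)]))[0]-c2(42,157)],[6]);print('standoff',f.x,f.fun)
def r(q): 
    a,e,x=q;B=(x,*bar(a,e));K=(x,*knob(a,e))
    return np.r_[proj(m1,W(p,[B]))[0]-c1(381,417),proj(m1,W(p,[K]))[0]-c1(385,545),proj(m2,W(p,[B]))[0]-c2(310,345),proj(m2,W(p,[K]))[0]-c2(310,462),(a-1.9)/.1]
f=least_squares(r,[1.9,1.03,0]);a,e,x=f.x;print(f.x,f.fun.round(2));print('bar',bar(a,e),'knob',knob(a,e),W(p,[(x,*knob(a,e))]))
E
python3 fit3.py
```

```text
corner res [ 1.70990176 -0.47341605]
corner res [-0.33540303 -1.45362621]
standoff [4.54787459] [ 1.60909807  0.53553311 -1.3207258  -0.42835764]
[ 1.85900428  1.02561732 -0.01187793] [-0.04 -0.38  0.05  0.09 -0.04 -0.37  0.03  0.43 -0.41]
bar [ 34.59613695 152.66708642] knob [ 19.82901755 166.88616461] [[501.30888519  42.96141828 166.88616461]]
```

Request:
servo_tool:
  slide:
    - [-0.5,1.9,0]
    - [-0.5,1.9,0]
    - [-0.5,1.94,0]
    - [0,0,-3]
    - [0,0,-3]
    - [0,0,0]
    - [0,0,0]
  twist:
    - [0,0,-0.5]
    - [0,0,0]
    - [0,0,0]
    - [0,0,0]
    - [0,0,0]
    - [0,0,0]
    - [0,0,0]
  jaw: [40,40,40,40,40,40,40]

```text
time: 9.6
ee_pos: [502.1, 45.7, 223.5]
ee_rot: [0.583, 0.812, -0.001, -0.001]
ft_force: [0.1, -0.3, -0.0]
gripper_width: 34.1
grasp_force: 0.0
```

```bash
python3 st.py
```

```text
t 9.6 H [  1.6  22.2 223.5] F_H [-0.05 -0.32 -0.03] w 34.1
R_H [[-0.006, 1.0, -0.001], [1.0, 0.006, 0.0], [0.0, -0.001, -1.0]] q [ 0.37  0.52 -0.75  1.86  0.43  0.93 -0.25]
```

Request:
servo_tool:
  slide:
    - [-0.08,-0.25,-1.5]
    - [0,0,-1.5]
    - [0,0,-1.2]
    - [0,0,0]
    - [0,0,0]
    - [0,0,0]
    - [0,0,0]
    - [0,0,0]
    - [0,0,0]
  twist:
    - [0,0,0]
    - [0,0,0]
    - [0,0,0]
    - [0,0,0]
    - [0,0,0]
    - [0,0,0]
    - [0,0,0]
    - [0,0,0]
    - [0,0,0]
  jaw: [40,40,40,40,10,10,10,10,10]
  force: 30

```text
time: 10.5
ee_pos: [502.4, 42.9, 182.2]
ee_rot: [0.584, 0.812, 0.001, 0.0]
ft_force: [-0.6, 1.0, 6.1]
gripper_width: 14.7
grasp_force: 32.0
```

```bash
python3 st.py
```

```text
t 10.5 H [  1.   19.4 182.2] F_H [-0.27  1.13  6.13] w 14.7
R_H [[-0.004, 1.0, 0.002], [1.0, 0.004, 0.0], [0.0, 0.002, -1.0]] q [ 0.34  0.57 -0.7   1.92  0.49  0.83 -0.3 ]
```

```bash
cat > path.py <<'E'
from h import *
import pickle
from scipy.optimize import fsolve
p=pickle.load(open('pose.pkl','rb'));c,s=np.cos(p[2]),np.sin(p[2])
def deltas(K): # K list of (y,z) -> world cm
    d=np.diff(np.array(K),axis=0);return np.c_[-s*d[:,0],c*d[:,0],d[:,1]]/10
if __name__=='__main__':
    a=1.88;E=np.r_[1.026,np.linspace(1.0,-.20,15)]
    K=[knob(a,e) for e in E];print(deltas(K).round(2).tolist());print(np.round(K[-1],1),bar(a,E[-1]))
    for sd in (4.5,5.5,7):
        ys=44.2+sd
        for y in (ys+12,ys):
            q=fsolve(lambda q:bar(*q)-[y,74],[1.4,-.35]);print(sd,y,'a,e',q.round(3),'knob',knob(*q).round(1))
E
python3 path.py
```

```text
[[-0.06, 0.17, -0.05], [-0.18, 0.55, -0.2], [-0.18, 0.53, -0.25], [-0.17, 0.51, -0.29], [-0.16, 0.48, -0.34], [-0.15, 0.45, -0.38], [-0.14, 0.42, -0.42], [-0.13, 0.39, -0.46], [-0.11, 0.35, -0.49], [-0.1, 0.31, -0.52], [-0.09, 0.26, -0.55], [-0.07, 0.22, -0.57], [-0.06, 0.17, -0.58], [-0.04, 0.12, -0.6], [-0.02, 0.07, -0.61]]
[ 72.9 103.9] [64.50827201 85.19653644]
4.5 60.7 a,e [ 1.856 -0.384] knob [72.4 90.9]
4.5 48.7 a,e [ 1.021 -0.302] knob [58.9 91.8]
5.5 61.7 a,e [ 1.909 -0.382] knob [73.3 90.9]
5.5 49.7 a,e [ 1.122 -0.322] knob [60.3 91.6]
7 63.2 a,e [ 1.989 -0.378] knob [74.8 90.9]
7 51.2 a,e [ 1.253 -0.343] knob [62.2 91.3]
```

Request:
servo_tool:
  slide:
    - [-0.06,0.17,-0.05]
    - [-0.18,0.55,-0.2]
    - [-0.18,0.53,-0.25]
    - [-0.17,0.51,-0.29]
    - [-0.16,0.48,-0.34]
    - [-0.15,0.45,-0.38]
    - [-0.14,0.42,-0.42]
    - [-0.13,0.39,-0.46]
    - [0,0,0]
  twist:
    - [0,0,0]
    - [0,0,0]
    - [0,0,0]
    - [0,0,0]
    - [0,0,0]
    - [0,0,0]
    - [0,0,0]
    - [0,0,0]
    - [0,0,0]
  jaw: [10,10,10,10,10,10,10,10,10]

```text
time: 11.4
ee_pos: [490.7, 78.1, 157.8]
ee_rot: [0.584, 0.812, 0.001, 0.0]
ft_force: [-0.5, 2.0, 4.9]
gripper_width: 14.9
grasp_force: 33.6
```

```bash
python3 st.py
```

```text
t 11.4 H [  0.9  56.5 157.8] F_H [0.16 2.04 4.88] w 14.9
R_H [[-0.006, 1.0, 0.002], [1.0, 0.006, 0.0], [0.0, 0.002, -1.0]] q [ 0.25  0.59 -0.67  1.96  0.52  0.77 -0.41]
```

Request:
servo_tool:
  slide:
    - [-0.11,0.35,-0.49]
    - [-0.1,0.31,-0.52]
    - [-0.09,0.26,-0.55]
    - [-0.07,0.22,-0.57]
    - [-0.06,0.17,-0.58]
    - [-0.04,0.12,-0.6]
    - [-0.02,0.07,-0.61]
    - [0,0,0]
  twist:
    - [0,0,0]
    - [0,0,0]
    - [0,0,0]
    - [0,0,0]
    - [0,0,0]
    - [0,0,0]
    - [0,0,0]
    - [0,0,0]
  jaw: [10,10,10,10,10,10,10,10]

```text
time: 12.2
ee_pos: [485.7, 92.6, 117.6]
ee_rot: [0.584, 0.812, 0.001, -0.0]
ft_force: [1.1, 2.8, 2.3]
gripper_width: 15.3
grasp_force: 34.5
```

```bash
python3 st.py; python3 - <<'E'
from workcell import optics
import cv2
i=optics.snapshot('scene');cv2.imwrite('pics/s3.png',i)
j=optics.snapshot('wrist');cv2.imwrite('pics/w3.png',j)
c=cv2.resize(i[180:300,240:370],None,fx=4.6,fy=4.6,interpolation=cv2.INTER_CUBIC)
cv2.imwrite('pics/s3c.png',cv2.convertScaleAbs(c,alpha=1.7,beta=10))
E
```

```text
t 12.2 H [  0.7  71.9 117.6] F_H [1.87 2.28 2.25] w 15.3
R_H [[-0.005, 1.0, 0.001], [1.0, 0.005, 0.001], [0.001, 0.001, -1.0]] q [ 0.18  0.65 -0.62  2.    0.59  0.68 -0.5 ]
```

View pics/s3c.png

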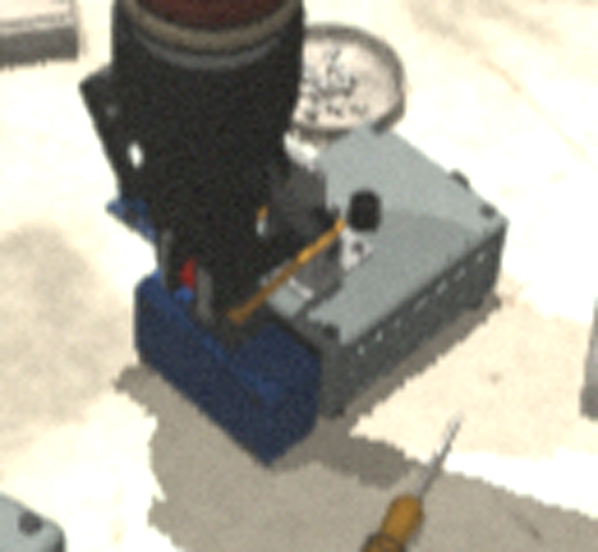

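The knob (red, at 188,272) is held and the loop has swung down over the cover, with the wire ending at (235,318). Now I'll lower the bar beyond the lip.

Request:
servo_tool:
  slide:
    - [-0.01,0.02,-0.4]
    - [-0.01,0.02,-0.4]
    - [0,0,-0.2]
    - [0,0,0]
  twist:
    - [0,0,0]
    - [0,0,0]
    - [0,0,0]
    - [0,0,0]
  jaw: [10,10,10,10]

```text
time: 12.7
ee_pos: [485.6, 92.4, 108.0]
ee_rot: [0.584, 0.812, 0.0, 0.0]
ft_force: [1.4, 2.2, 2.8]
gripper_width: 15.0
grasp_force: 34.6
```

Request:
servo_tool:
  slide:
    - [0,0,-0.1]
    - [0,0,0]
  twist:
    - [0,0,0]
    - [0,0,0]
  jaw: [10,10]

```text
time: 12.9
ee_pos: [485.6, 92.4, 107.2]
ee_rot: [0.584, 0.812, 0.0, 0.0]
ft_force: [1.8, 2.3, 3.1]
gripper_width: 14.8
grasp_force: 34.6
```

```bash
python3 st.py
```

```text
t 12.9 H [  0.6  71.7 107.2] F_H [2.39 1.63 3.14] w 14.8
R_H [[-0.004, 1.0, 0.001], [1.0, 0.004, -0.0], [-0.0, 0.001, -1.0]] q [ 0.16  0.66 -0.6   2.01  0.61  0.65 -0.51]
```

Request:
servo_tool:
  slide:
    - [0,0,-0.1]
    - [0,0,-0.1]
    - [0,0,0]
  twist:
    - [0,0,0]
    - [0,0,0]
    - [0,0,0]
  jaw: [10,10,10]

```text
time: 13.2
ee_pos: [485.5, 92.4, 105.2]
ee_rot: [0.584, 0.812, 0.0, 0.0]
ft_force: [3.2, 2.2, 1.9]
gripper_width: 15.2
grasp_force: 34.7
```

Request:
servo_tool:
  slide:
    - [0,0,-0.1]
    - [0,0,0]
  twist:
    - [0,0,0]
    - [0,0,0]
  jaw: [10,10]

```text
time: 13.4
ee_pos: [485.5, 92.4, 104.2]
ee_rot: [0.584, 0.812, 0.0, 0.0]
ft_force: [3.2, 1.1, 3.1]
gripper_width: 14.7
grasp_force: 34.7
```

Request:
servo_tool:
  slide:
    - [0,0,-0.1]
    - [0,0,0]
  twist:
    - [0,0,0]
    - [0,0,0]
  jaw: [10,10]

```text
time: 13.6
ee_pos: [485.4, 92.4, 103.2]
ee_rot: [0.584, 0.812, 0.0, 0.0]
ft_force: [4.3, 0.6, 3.6]
gripper_width: 15.1
grasp_force: 34.8
```

Request:
servo_tool:
  slide:
    - [0,0,-0.1]
    - [0,0,0]
  twist:
    - [0,0,0]
    - [0,0,0]
  jaw: [10,10]

```text
time: 13.8
ee_pos: [485.4, 92.3, 102.1]
ee_rot: [0.584, 0.812, -0.0, 0.0]
ft_force: [4.2, -0.4, 3.7]
gripper_width: 14.7
grasp_force: 34.8
```

Request:
servo_tool:
  slide:
    - [0,0,-0.1]
    - [0,0,0]
  twist:
    - [0,0,0]
    - [0,0,0]
  jaw: [10,10]

```text
time: 14.0
ee_pos: [485.4, 92.4, 101.1]
ee_rot: [0.584, 0.812, 0.0, 0.0]
ft_force: [4.5, 1.3, 3.9]
gripper_width: 15.1
grasp_force: 34.7
```

```bash
python3 st.py
```

```text
t 14.0 H [  0.4  71.8 101.1] F_H [ 4.7  -0.22  3.92] w 15.1
R_H [[-0.004, 1.0, 0.0], [1.0, 0.004, -0.0], [-0.0, 0.0, -1.0]] q [ 0.16  0.67 -0.59  2.02  0.62  0.64 -0.52]
```

Request:
servo_tool:
  slide:
    - [0,0,-0.1]
    - [0,0,0]
  twist:
    - [0,0,0]
    - [0,0,0]
  jaw: [10,10]

```text
time: 14.2
ee_pos: [485.4, 92.5, 100.9]
ee_rot: [0.584, 0.812, -0.0, 0.001]
ft_force: [3.0, -0.0, 8.2]
gripper_width: 15.1
grasp_force: 35.4
```

Request:
servo_tool:
  slide:
    - [0,0,-0.1]
    - [0,0,0]
  twist:
    - [0,0,0]
    - [0,0,0]
  jaw: [10,10]

```text
time: 14.4
ee_pos: [485.4, 92.6, 100.7]
ee_rot: [0.584, 0.812, -0.0, 0.001]
ft_force: [1.7, -0.5, 14.4]
gripper_width: 15.1
grasp_force: 36.1
```

```bash
python3 st.py; python3 - <<'E'
from workcell import optics
import cv2,numpy as np
from h import *
import pickle
i=optics.snapshot('scene');j=optics.snapshot('wrist');k=optics.snapshot('top')
cv2.imwrite('pics/w4.png',j);cv2.imwrite('pics/s4.png',i)
c=cv2.resize(i[205:290,255:340],(550,550),interpolation=cv2.INTER_CUBIC)
cv2.imwrite('pics/m4.png',cv2.convertScaleAbs(c,alpha=2,beta=15))
E
```

```text
t 14.4 H [  0.5  71.9 100.7] F_H [ 1.4  -1.04 14.44] w 15.1
R_H [[-0.004, 1.0, 0.001], [1.0, 0.004, -0.002], [-0.002, 0.001, -1.0]] q [ 0.15  0.67 -0.59  2.02  0.62  0.64 -0.53]
```

View pics/m4.png

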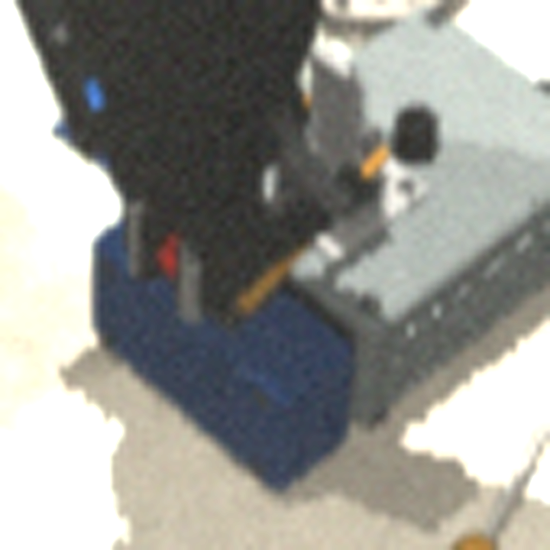

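Contact was felt at TCP z≈101, so the bar is on the keeper plate. I'll lift it about 2 mm off the plate and draw it back towards −y, watching the force.

Request:
servo_tool:
  slide:
    - [0,0,0.35]
    - [0,0,0]
    - [0.06,-0.19,0.01]
    - [0.06,-0.19,0.01]
    - [0.06,-0.19,0.01]
    - [0.03,-0.095,0.01]
    - [0,0,0]
  twist:
    - [0,0,0]
    - [0,0,0]
    - [0,0,0]
    - [0,0,0]
    - [0,0,0]
    - [0,0,0]
    - [0,0,0]
  jaw: [10,10,10,10,10,10,10]

```text
time: 15.25
ee_pos: [486.9, 87.7, 102.6]
ee_rot: [0.584, 0.812, 0.001, -0.001]
ft_force: [3.5, 3.0, 1.5]
gripper_width: 15.0
grasp_force: 34.4
```

```bash
python3 st.py
```

```text
t 15.25 H [  0.3  66.8 102.6] F_H [4.27 1.71 1.47] w 15.0
R_H [[-0.005, 1.0, 0.001], [1.0, 0.005, 0.003], [0.003, 0.001, -1.0]] q [ 0.17  0.67 -0.6   2.01  0.61  0.64 -0.51]
```

Request:
servo_tool:
  slide:
    - [0.03,-0.095,0.01]
    - [0.03,-0.095,0.01]
    - [0.0,0,0]
  twist:
    - [0,0,0]
    - [0,0,0]
    - [0,0,0]
  jaw: [10,10,10]

```text
time: 15.55
ee_pos: [487.4, 86.1, 102.7]
ee_rot: [0.584, 0.812, 0.001, -0.001]
ft_force: [5.1, 3.9, 0.2]
gripper_width: 15.1
grasp_force: 34.3
```

```bash
python3 st.py
```

```text
t 15.55 H [  0.3  65.2 102.7] F_H [6.01 2.09 0.18] w 15.1
R_H [[-0.006, 1.0, 0.001], [1.0, 0.006, 0.004], [0.004, 0.001, -1.0]] q [ 0.18  0.67 -0.6   2.01  0.61  0.64 -0.5 ]
```

Request:
servo_tool:
  slide:
    - [0.1,-0.06,0.01]
    - [0.08,-0.08,0.01]
    - [0.03,-0.095,0.01]
    - [0.0,0,0]
  twist:
    - [0,0,0]
    - [0,0,0]
    - [0,0,0]
    - [0,0,0]
  jaw: [10,10,10,10]

```text
time: 15.95
ee_pos: [487.9, 85.2, 102.7]
ee_rot: [0.583, 0.812, 0.001, -0.003]
ft_force: [1.4, 6.6, -0.1]
gripper_width: 14.6
grasp_force: 34.3
```

```bash
python3 st.py
```

```text
t 15.95 H [  0.5  64.2 102.7] F_H [ 3.43  5.8  -0.09] w 14.6
R_H [[-0.007, 1.0, -0.001], [1.0, 0.007, 0.007], [0.007, -0.001, -1.0]] q [ 0.18  0.67 -0.6   2.01  0.61  0.65 -0.5 ]
```

Request:
servo_tool:
  slide:
    - [0.03,-0.095,0.01]
    - [0.0,0,0]
  twist:
    - [0,0,0]
    - [0,0,0]
  jaw: [10,10]

```text
time: 16.15
ee_pos: [487.9, 85.0, 102.8]
ee_rot: [0.583, 0.812, 0.002, -0.004]
ft_force: [1.1, 7.2, -1.5]
gripper_width: 14.9
grasp_force: 34.3
```

Request:
servo_tool:
  slide:
    - [0.03,-0.095,0.01]
    - [0.0,0,0]
  twist:
    - [0,0,0]
    - [0,0,0]
  jaw: [10,10]

```text
time: 16.35
ee_pos: [488.0, 84.7, 102.9]
ee_rot: [0.583, 0.813, 0.002, -0.004]
ft_force: [-0.0, 9.0, -2.0]
gripper_width: 15.3
grasp_force: 34.2
```

```bash
python3 st.py
```

```text
t 16.35 H [  0.5  63.6 102.9] F_H [ 2.8  8.6 -2. ] w 15.3
R_H [[-0.008, 1.0, -0.001], [1.0, 0.008, 0.009], [0.009, -0.001, -1.0]] q [ 0.19  0.67 -0.6   2.01  0.61  0.65 -0.49]
```

Request:
servo_tool:
  slide:
    - [-0.03,0.095,0.1]
    - [0,0,0.1]
    - [0,0,0]
  twist:
    - [0,0,0]
    - [0,0,0]
    - [0,0,0]
  jaw: [10,10,10]

```text
time: 16.65
ee_pos: [488.1, 84.4, 104.7]
ee_rot: [0.583, 0.812, 0.002, -0.003]
ft_force: [1.4, 6.6, -2.7]
gripper_width: 14.8
grasp_force: 34.1
```

```bash
python3 st.py
```

```text
t 16.65 H [  0.4  63.4 104.7] F_H [ 3.45  5.86 -2.73] w 14.8
R_H [[-0.007, 1.0, -0.001], [1.0, 0.007, 0.007], [0.007, -0.001, -1.0]] q [ 0.19  0.67 -0.6   2.01  0.61  0.65 -0.49]
```

Request:
servo_tool:
  slide:
    - [0,0,0.1]
    - [0,0,0.1]
    - [0,0,0]
  twist:
    - [0,0,0]
    - [0,0,0]
    - [0,0,0]
  jaw: [10,10,10]

```text
time: 16.95
ee_pos: [488.3, 83.8, 106.6]
ee_rot: [0.583, 0.812, 0.001, -0.003]
ft_force: [3.0, 5.7, -4.0]
gripper_width: 14.8
grasp_force: 33.9
```

```bash
python3 st.py
```

```text
t 16.95 H [  0.4  62.7 106.6] F_H [ 4.67  4.47 -4.03] w 14.8
R_H [[-0.006, 1.0, -0.002], [1.0, 0.006, 0.006], [0.006, -0.002, -1.0]] q [ 0.19  0.67 -0.61  2.01  0.6   0.66 -0.49]
```

Request:
servo_tool:
  slide:
    - [0,0,0.1]
    - [0,0,0.1]
    - [0,0,0]
  twist:
    - [0,0,0]
    - [0,0,0]
    - [0,0,0]
  jaw: [10,10,10]

```text
time: 17.25
ee_pos: [488.3, 83.2, 107.7]
ee_rot: [0.583, 0.812, 0.001, -0.003]
ft_force: [5.3, 6.2, -9.8]
gripper_width: 14.8
grasp_force: 33.1
```

```bash
python3 st.py
```

```text
t 17.25 H [  0.3  62.1 107.7] F_H [ 6.97  4.25 -9.77] w 14.8
R_H [[-0.006, 1.0, -0.002], [1.0, 0.006, 0.006], [0.006, -0.002, -1.0]] q [ 0.19  0.66 -0.61  2.01  0.6   0.66 -0.48]
```

The lift was stopped hard after about 5.5 mm, so the bar is under the lip and against the post. I'll lower it to mid-height, pull lightly, then let go.

Request:
servo_tool:
  slide:
    - [0,0,-0.2]
    - [0.03,-0.095,-0.2]
    - [0,0,0]
    - [0,0,0]
  twist:
    - [0,0,0]
    - [0,0,0]
    - [0,0,0]
    - [0,0,0]
  jaw: [10,10,10,10]

```text
time: 17.65
ee_pos: [488.5, 83.4, 105.1]
ee_rot: [0.583, 0.812, 0.001, -0.003]
ft_force: [2.1, 6.4, -0.3]
gripper_width: 14.6
grasp_force: 34.3
```

```bash
python3 st.py;python3 - <<'E'
from workcell import optics
import cv2
i=optics.snapshot('scene');cv2.imwrite('pics/s5.png',i)
a=cv2.imread('pics/s4.png');k=(slice(185,290),slice(255,355))
import numpy as np
o=np.hstack([cv2.resize(x[k],(390,410),interpolation=cv2.INTER_CUBIC) for x in(a,i)])
cv2.imwrite('pics/m5.png',cv2.convertScaleAbs(o,alpha=2,beta=15))
E
```

```text
t 17.65 H [  0.6  62.3 105.1] F_H [ 4.05  5.44 -0.25] w 14.6
R_H [[-0.007, 1.0, -0.001], [1.0, 0.007, 0.007], [0.007, -0.001, -1.0]] q [ 0.19  0.67 -0.6   2.01  0.61  0.65 -0.49]
```

Request:
servo_tool:
  slide:
    - [-0.03,0.095,0]
    - [0,0,0]
    - [0,0,0]
    - [0,0,1]
    - [0,0,4]
    - [0,0,4]
    - [0,0,4]
    - [1.05,-3.2,2.5]
    - [1.05,-3.2,2.5]
    - [1.05,-3.2,0]
    - [0,0,0]
    - [0,0,0]
  twist:
    - [0,0,0]
    - [0,0,0]
    - [0,0,0]
    - [0,0,0]
    - [0,0,0]
    - [0,0,0]
    - [0,0,0]
    - [0,0,0]
    - [0,0,0]
    - [0,0,0]
    - [0,0,0]
    - [0,0,0]
  jaw: [30,30,30,30,30,30,30,0,0,0,0,0]

```text
time: 18.9
ee_pos: [521.1, -16.3, 285.9]
ee_rot: [0.585, 0.811, -0.0, -0.001]
ft_force: [-1.5, 0.7, -0.5]
gripper_width: -0.3
grasp_force: 0.0
```

```bash
python3 st.py; python3 - <<'E'
from workcell import optics
import cv2,pickle
from h import *
m=optics.camera_model('wrist');i=optics.snapshot('wrist')
cv2.imwrite('pics/w6.png',i);pickle.dump(m,open('w6.pkl','wb'));p=pickle.load(open('pose.pkl','rb'))
uv=proj(m,W(p,[(-48,72,60),(48,72,60),(-48,-40,60),(0,-20,140)]));print(uv)
x0=max(int(uv[:,0].min())-2,0);y0=max(int(uv[:,1].min())-8,0)
c=i[y0:y0+145,x0:x0+145];print(x0,y0,c.shape)
cv2.imwrite('pics/w6c.png',cv2.convertScaleAbs(cv2.resize(c,None,fx=4,fy=4,interpolation=cv2.INTER_CUBIC),alpha=1.6,beta=10))
E
```

```text
t 18.9 H [ 2.000e-01 -4.260e+01  2.859e+02] F_H [-1.22  1.14 -0.52] w -0.3
R_H [[-0.002, 1.0, -0.001], [1.0, 0.002, 0.001], [0.001, -0.001, -1.0]] q [ 0.51  0.48 -0.78  1.73  0.37  1.09 -0.07]
[[228.91756968  47.4762036 ]
 [339.65725836  47.56697786]
 [233.29700833 175.09005186]
 [284.27646719 167.47378633]]
226 39 (145, 145, 3)
```

View pics/w6c.png

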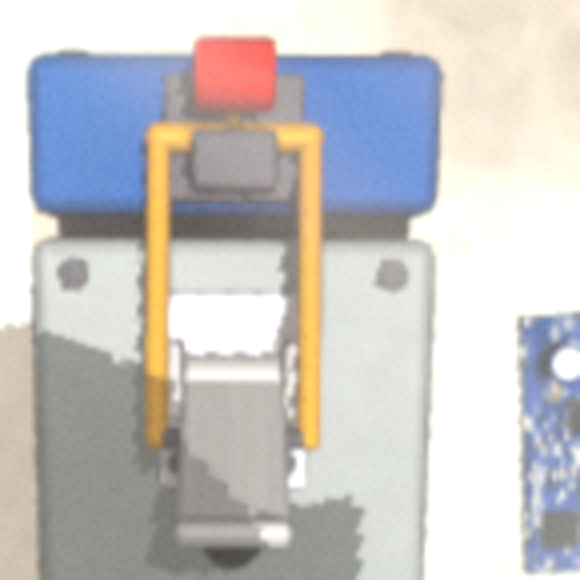

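The hook is confirmed: the bar at (235,137) lies under the lip block (194–275, 135–190). The knob is at (235,72), and the lever is tilted back with its tip at (235,535). I'll estimate the lever angle from that.

```bash
python3 - <<'E'
import pickle
from h import *
from scipy.optimize import fsolve
m=pickle.load(open('w6.pkl','rb'));p=pickle.load(open('pose.pkl','rb'))
c=lambda x,y:((x+.5)/4-.5+226,(y+.5)/4-.5+39)
g=lambda y,z:proj(m,W(p,[(0,y,z)]))[0][1]
print('bar y@74',fsolve(lambda y:g(y[0],74)-c(235,137)[1],50),'knob y@91.5',fsolve(lambda y:g(y[0],91.5)-c(235,72)[1],60))
print('lip y@83.5 far,near',[fsolve(lambda y:g(y[0],83.5)-c(235,v)[1],50) for v in(133,188)],'cover outer',fsolve(lambda y:g(y[0],60)-c(235,57)[1],70))
# lever tip: outer end at (r=64), faces
for v in(522,545): print('tip a',[fsolve(lambda a:g(-r*np.cos(a[0])+h*np.sin(a[0]),80+r*np.sin(a[0])+h*np.cos(a[0]))-c(235,v)[1],1.2) for r,h in((64,0),(64,-2.5),(64,8))])
print('hinge end of loop', [ (y:=None) or fsolve(lambda a:g(*lp(a[0]))-c(235,440)[1],1.2)])
E
```

```text
bar y@74 [50.08669576] knob y@91.5 [60.76253446]
lip y@83.5 far,near [array([50.06070287]), array([39.31965029])] cover outer [67.67958157]
tip a [array([1.23421684]), array([1.27367404]), array([1.11405826])]
tip a [array([1.15823712]), array([1.19778954]), array([1.03903967])]
hinge end of loop [array([1.09338404])]
```

Request:
servo_tool:
  slide:
    - [-0.8,2.4,0]
    - [-0.8,2.45,0]
    - [0,0,-4]
    - [0,0,-4]
    - [0,0,-4]
    - [0,0,-2]
    - [0,0,0]
  twist:
    - [0,0,0]
    - [0,0,0]
    - [0,0,0]
    - [0,0,0]
    - [0,0,0]
    - [0,0,0]
    - [0,0,0]
  jaw: [0,0,0,0,0,0,0]

```text
time: 19.65
ee_pos: [502.8, 34.3, 143.3]
ee_rot: [0.583, 0.813, -0.002, -0.003]
ft_force: [-1.0, 0.0, 1.5]
gripper_width: 0.4
grasp_force: 0.0
```

```bash
python3 st.py; cat > arc.py <<'E'
from path import *
def tc(a,r=46): return np.array([-r*np.cos(a)+2.5*np.sin(a)+11,80+r*np.sin(a)+2.5*np.cos(a)+22])
A=np.r_[1.15,1.05:0.0:-.1,0];K=[tc(a) for a in A]
for a,k,d in zip(A[1:],K[1:],deltas(K)): print(a.round(2),k.round(1),d.round(2).tolist())
E
python3 arc.py
```

```text
t 19.65 H [ -1.3  11.1 143.3] F_H [-0.93  0.31  1.52] w 0.4
R_H [[-0.008, 1.0, -0.007], [1.0, 0.008, 0.002], [0.002, -0.007, -1.0]] q [ 0.32  0.63 -0.66  1.95  0.55  0.76 -0.33]
1.05 [ -9.7 143.1] [0.13, -0.4, -0.19]
0.95 [-13.7 140.9] [0.13, -0.38, -0.23]
0.85 [-17.5 138.2] [0.12, -0.36, -0.27]
0.75 [-21.  135.2] [0.11, -0.33, -0.3]
0.65 [-24.1 131.8] [0.1, -0.3, -0.34]
0.55 [-26.9 128.2] [0.09, -0.27, -0.37]
0.45 [-29.3 124.3] [0.08, -0.23, -0.39]
0.35 [-31.4 120.1] [0.06, -0.19, -0.41]
0.25 [-33.  115.8] [0.05, -0.15, -0.43]
0.15 [-34.1 111.3] [0.04, -0.11, -0.45]
0.05 [-34.8 106.8] [0.02, -0.07, -0.46]
0.0 [-35.  104.5] [0.01, -0.02, -0.23]
```

Request:
servo_tool:
  slide:
    - [0.2,-0.34,0]
    - [0.15,-0.36,0]
    - [0.13,-0.38,0.0]
    - [0.13,-0.38,0]
    - [0.0,0,0]
  twist:
    - [0,0,0]
    - [0,0,0]
    - [0,0,0]
    - [0,0,0]
    - [0,0,0]
  jaw: [0,0,0,0,0]

```text
time: 20.15
ee_pos: [512.3, 17.5, 146.3]
ee_rot: [0.585, 0.811, 0.0, 0.001]
ft_force: [0.6, -0.2, 1.1]
gripper_width: -0.3
grasp_force: 0.0
```

Request:
servo_tool:
  slide:
    - [0.13,-0.4,-0.19]
    - [0.13,-0.38,-0.23]
    - [0,0,0]
  twist:
    - [0,0,0]
    - [0,0,0]
    - [0,0,0]
  jaw: [0,0,0]

```text
time: 20.45
ee_pos: [514.8, 10.7, 141.6]
ee_rot: [0.584, 0.811, 0.0, 0.0]
ft_force: [0.1, 0.9, 1.8]
gripper_width: 0.1
grasp_force: 0.8
```

```bash
python3 st.py
```

```text
t 20.45 H [  2.6 -15.1 141.6] F_H [0.38 0.82 1.85] w 0.1
R_H [[-0.004, 1.0, 0.001], [1.0, 0.004, 0.0], [0.0, 0.001, -1.0]] q [ 0.37  0.64 -0.66  1.93  0.56  0.76 -0.29]
```

Request:
servo_tool:
  slide:
    - [0.02,-0.37,-0.27]
    - [0.02,-0.34,-0.3]
    - [0,0,0]
  twist:
    - [0,0,0]
    - [0,0,0]
    - [0,0,0]
  jaw: [0,0,0]

```text
time: 20.75
ee_pos: [515.6, 3.7, 135.8]
ee_rot: [0.584, 0.812, 0.001, 0.0]
ft_force: [0.8, 2.1, 1.8]
gripper_width: 0.4
grasp_force: 1.0
```

```bash
python3 st.py
```

```text
t 20.75 H [  1.3 -21.9 135.8] F_H [1.38 1.77 1.82] w 0.4
R_H [[-0.004, 1.0, 0.002], [1.0, 0.004, 0.0], [0.0, 0.002, -1.0]] q [ 0.38  0.65 -0.65  1.93  0.57  0.75 -0.28]
```

Request:
servo_tool:
  slide:
    - [0.1,-0.3,-0.34]
    - [0.09,-0.27,-0.37]
    - [0,0,0]
  twist:
    - [0,0,0]
    - [0,0,0]
    - [0,0,0]
  jaw: [0,0,0]

```text
time: 21.05
ee_pos: [516.4, -2.8, 128.0]
ee_rot: [0.585, 0.811, -0.001, -0.0]
ft_force: [1.5, 0.8, 0.6]
gripper_width: -0.3
grasp_force: 0.5
```

```bash
python3 st.py
```

```text
t 21.05 H [ -0.  -28.4 128. ] F_H [1.72 0.3  0.61] w -0.3
R_H [[-0.003, 1.0, -0.002], [1.0, 0.003, -0.0], [-0.0, -0.002, -1.0]] q [ 0.38  0.66 -0.64  1.93  0.58  0.74 -0.28]
```

Request:
servo_tool:
  slide:
    - [0.08,-0.2,-0.39]
    - [0.06,-0.17,-0.41]
    - [0,0,0]
  twist:
    - [0,0,0]
    - [0,0,0]
    - [0,0,0]
  jaw: [0,0,0]

```text
time: 21.35
ee_pos: [517.0, -6.9, 119.6]
ee_rot: [0.585, 0.811, -0.002, -0.001]
ft_force: [-0.5, 0.4, 0.2]
gripper_width: -0.2
grasp_force: 0.0
```

```bash
python3 st.py
```

```text
t 21.35 H [ -0.8 -32.5 119.6] F_H [-0.36  0.56  0.17] w -0.2
R_H [[-0.003, 1.0, -0.004], [1.0, 0.003, -0.0], [-0.0, -0.004, -1.0]] q [ 0.38  0.67 -0.63  1.94  0.59  0.73 -0.28]
```

Request:
servo_tool:
  slide:
    - [0.05,-0.14,-0.43]
    - [0,0,0]
  twist:
    - [0,0,0]
    - [0,0,0]
  jaw: [0,0]

```text
time: 21.55
ee_pos: [517.6, -7.7, 115.5]
ee_rot: [0.584, 0.812, -0.001, -0.001]
ft_force: [-0.2, -0.3, -0.3]
gripper_width: 0.1
grasp_force: 0.0
```

```bash
python3 st.py
```

```text
t 21.55 H [ -0.4 -33.4 115.5] F_H [-0.23 -0.22 -0.29] w 0.1
R_H [[-0.004, 1.0, -0.003], [1.0, 0.004, 0.0], [0.0, -0.003, -1.0]] q [ 0.38  0.68 -0.63  1.94  0.6   0.72 -0.29]
```

Request:
servo_tool:
  slide:
    - [0.03,-0.1,-0.4]
    - [0,0,-0.2]
    - [0,0,0]
  twist:
    - [0,0,0]
    - [0,0,0]
    - [0,0,0]
  jaw: [0,0,0]

```text
time: 21.85
ee_pos: [518.6, -8.1, 110.1]
ee_rot: [0.584, 0.812, -0.0, -0.0]
ft_force: [-0.5, 0.7, 0.4]
gripper_width: 0.1
grasp_force: 0.0
```

Request:
servo_tool:
  slide:
    - [0,0,-0.15]
    - [0,0,-0.1]
    - [0,0,0]
  twist:
    - [0,0,0]
    - [0,0,0]
    - [0,0,0]
  jaw: [0,0,0]

```text
time: 22.15
ee_pos: [518.8, -8.1, 107.9]
ee_rot: [0.584, 0.812, -0.0, -0.0]
ft_force: [-0.2, -0.1, 0.2]
gripper_width: -0.2
grasp_force: 0.0
```

Request:
servo_tool:
  slide:
    - [0,0,-0.1]
    - [0,0,-0.1]
    - [0,0,0]
  twist:
    - [0,0,0]
    - [0,0,0]
    - [0,0,0]
  jaw: [0,0,0]

```text
time: 22.45
ee_pos: [518.8, -8.1, 105.9]
ee_rot: [0.584, 0.812, -0.0, -0.0]
ft_force: [0.6, 0.2, 0.2]
gripper_width: -0.3
grasp_force: 0.0
```

Request:
servo_tool:
  slide:
    - [0,0,-0.1]
    - [0,0,0]
  twist:
    - [0,0,0]
    - [0,0,0]
  jaw: [0,0]

```text
time: 22.65
ee_pos: [518.8, -8.1, 104.9]
ee_rot: [0.584, 0.812, -0.0, -0.0]
ft_force: [-0.2, 0.6, -0.5]
gripper_width: 0.2
grasp_force: 0.0
```

Request:
servo_tool:
  slide:
    - [0,0,-0.1]
    - [0,0,0]
  twist:
    - [0,0,0]
    - [0,0,0]
  jaw: [0,0]

```text
time: 22.85
ee_pos: [518.8, -8.1, 103.9]
ee_rot: [0.584, 0.812, -0.0, -0.0]
ft_force: [-0.4, 0.1, -0.1]
gripper_width: 0.3
grasp_force: 0.0
```

Request:
servo_tool:
  slide:
    - [0,0,-0.1]
    - [0,0,0]
  twist:
    - [0,0,0]
    - [0,0,0]
  jaw: [0,0]

```text
time: 23.05
ee_pos: [519.0, -8.1, 103.0]
ee_rot: [0.584, 0.812, 0.0, -0.0]
ft_force: [-0.5, -0.2, 0.2]
gripper_width: 0.3
grasp_force: 0.0
```

Request:
servo_tool:
  slide:
    - [0,0,-0.1]
    - [0,0,0]
  twist:
    - [0,0,0]
    - [0,0,0]
  jaw: [0,0]

```text
time: 23.25
ee_pos: [519.0, -8.0, 102.5]
ee_rot: [0.584, 0.812, -0.0, 0.0]
ft_force: [-1.0, -1.1, 3.4]
gripper_width: -0.2
grasp_force: 2.0
```

Request:
servo_tool:
  slide:
    - [0,0,-0.1]
    - [0,0,0]
  twist:
    - [0,0,0]
    - [0,0,0]
  jaw: [0,0]

```text
time: 23.45
ee_pos: [519.0, -8.0, 102.0]
ee_rot: [0.584, 0.812, -0.0, 0.001]
ft_force: [-1.8, -1.2, 9.1]
gripper_width: -0.1
grasp_force: 4.4
```

Request:
servo_tool:
  slide:
    - [0,0,-0.1]
    - [0,0,0]
  twist:
    - [0,0,0]
    - [0,0,0]
  jaw: [0,0]

```text
time: 23.65
ee_pos: [519.1, -8.0, 101.7]
ee_rot: [0.584, 0.812, -0.0, 0.001]
ft_force: [-3.3, -0.1, 13.1]
gripper_width: 0.1
grasp_force: 6.7
```

Request:
servo_tool:
  slide:
    - [0,0,0]
    - [0,0,0]
    - [0,0,1]
    - [0,0,4]
    - [0,0,4]
    - [0,0,4]
    - [0,0,5]
    - [-0.08,-0.8,0.4]
    - [0,0,0]
    - [0,0,0]
  twist:
    - [0,0,0]
    - [0,0,0]
    - [0,0,0]
    - [0,0,0]
    - [0,0,0]
    - [0,0,0]
    - [0,0,0]
    - [0,0,0]
    - [0,0,0]
    - [0,0,0]
  jaw: [0,0,0,0,0,0,0,0,0,0]

```text
time: 24.65
ee_pos: [517.2, -16.7, 282.7]
ee_rot: [0.585, 0.811, -0.001, -0.001]
ft_force: [-0.1, -0.4, -0.4]
gripper_width: -0.3
grasp_force: 0.0
```

```bash
python3 st.py; python3 - <<'E'
from workcell import optics
import cv2,pickle
from h import *
from scipy.optimize import brentq
p=pickle.load(open('pose.pkl','rb'))
m=optics.camera_model('wrist');i=optics.snapshot('wrist');cv2.imwrite('pics/w7.png',i)
def rep(i,m):
    h=cv2.cvtColor(i,cv2.COLOR_BGR2HSV)
    red=((h[...,0]<8)|(h[...,0]>172))&(h[...,1]>150)&(h[...,2]>60)
    blue=(h[...,0]>100)&(h[...,0]<125)&(h[...,1]>120)
    yel=(h[...,0]>14)&(h[...,0]<28)&(h[...,1]>150)&(h[...,2]>80)
    g=lambda y,z,v:proj(m,W(p,[(0,y,z)]))[0][1]-v
    sol=lambda v,z:brentq(g,-80,140,args=(z,v))
    uv=proj(m,W(p,[(0,60,60)]))[0];x0=int(uv[0])
    roi=np.zeros(red.shape,bool);roi[:, x0-70:x0+70]=1
    r=np.argwhere(red&roi);print('knob px',r.mean(0),len(r),'y@96',sol(r[:,0].mean(),96),'y@91.5',sol(r[:,0].mean(),91.5))
    cols=[x0-42,x0+42]
    for c in cols:
        w=np.flatnonzero(blue[:200,c]);print('cover rows',w.min(),w.max(),'outer y',sol(w.min()-.5,60),'inner',sol(w.max()+.5,60))
    yy=np.argwhere(yel&roi&(np.arange(420)[:,None]<230)&(abs(np.arange(560)-x0)<30));print('loop rows',yy[:,0].min(),yy[:,0].max(),'bar far edge y@74',sol(yy[:,0].min(),74))
rep(cv2.imread('pics/w6.png'),pickle.load(open('w6.pkl','rb')));print('---now');rep(i,m)
E
```

```text
t 24.65 H [ -3.7 -41.8 282.7] F_H [-0.26 -0.37 -0.37] w -0.3
R_H [[-0.003, 1.0, -0.003], [1.0, 0.003, 0.001], [0.001, -0.003, -1.0]] q [ 0.52  0.48 -0.79  1.74  0.38  1.08 -0.08]
knob px [ 54.20779221 289.27272727] 77 y@96 61.9689731762934 y@91.5 62.547756277885554
cover rows 56 89 outer y 65.54998248090908 inner 37.2866859849686
cover rows 66 87 outer y 57.36938616714629 inner 38.98499065837146
loop rows 72 149 bar far edge y@74 50.78445687132844
---now
knob px [ 65.64285714 296.92857143] 14 y@96 54.106686571880196 y@91.5 54.56397273789936
cover rows 60 93 outer y 62.75700584178192 inner 34.607334516867716
cover rows 69 91 outer y 55.42923498775142 inner 36.29890343766566
loop rows 78 155 bar far edge y@74 46.59171116549338
```

The latch is closed: the cover was drawn in about 2.7 mm, the bar moved with it, and the lever was pressed on its stop at about 13 N. Handing in.

```bash
python3 -c "
from workcell import finish_job
print(finish_job())"
```

```text
the job is handed in; nothing more can be done
None
```

The job is handed in, and no verdict came back: the cover was pushed to its gasket at about 10 N, the loop hooked under the keeper, and the lever pressed onto its stop at about 13 N. The last image shows the cover drawn in about 2.7 mm further by the latch, and no move touched the loose parts.

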